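Feed one axle's pair of wheels from the gravity feeder

TASK

Two wheel feeders stand on the worktop, one loaded with small dark wheels and one with larger pale wheels. Feed one axle's pair of dark wheels: with a fingertip press the key of the dark feeder gently all the way down, so that its gate lifts and lets one wheel roll into the pick-up bay, let the key come all the way up again so that the next wheel rolls up to the gate, then press and release it a second time in the same way. At the end exactly two dark wheels stand in the bay, the third waits behind the closed gate with the key up; touch no wheel with the robot, leave the pale feeder alone and do not disturb the jar, spool or car.

Things in the scene. Friction and masses are not known exactly. Their poses are not given: they have to be found in the camera images.
- dark_feeder: Fixed plywood gravity feeder: base board 66 x 297 mm (y from -125 to 173 mm) and a narrow sloping lane, 29 mm wide, along its y axis, falling toward -y at 14 degrees, with three dark brown wheels 42 mm across on edge in it. Origin on the worktop under the lane's middle line, x to the far side, z up. Its red key is on the far (+x) side. Top about 133 mm up.
- pale_feeder: Fixed plywood gravity feeder: base board 66 x 344 mm (y from -147 to 197 mm) and a narrow sloping lane, 29 mm wide, along its y axis, falling toward -y at 14 degrees, with two pale wheels 50 mm across on edge in it. Origin on the worktop under the lane's middle line, x to the far side, z up. Its red key is on the far (+x) side. Top about 147 mm up.
- dark_feeder_gate (a point): Tip of the dark-wheel feeder's gate finger, one of two bent brass fingers on the rocker above the lane (74 mm up, lifts 15 mm). Each full press of the key lifts it and lowers the hold-back finger, so one wheel passes; releasing lets the next roll to the gate. A wheel waiting there has its centre at y = 20 mm in the feeder's frame.
- dark_feeder_bay (a point): Middle of the dark-wheel feeder's pick-up bay, the lower end of the lane between gate and end stop, at wheel-centre height (50 mm up). The first wheel let out stops with its centre at y = -78 mm in the feeder's frame, the second at y = -37 mm.
- dark_feeder_key (a joint): Key of the dark-wheel feeder, hinge in rad: 0 = up (gate closed; starts here, a spring returns it), 0.61 = fully down at a firm stop (gate open). The gate lets a wheel go at about 0.5. Takes 1.5 N at the pad at the top, 3 N near the bottom. A wheel needs about 1 s to roll out, and 1 s to move up after the key is released.
- pale_feeder_key (a joint): Key of the pale-wheel feeder, hinge in rad: 0 = up (gate closed; starts here, a spring returns it), 0.61 = fully down at a firm stop (gate open). The gate lets a wheel go at about 0.5. Takes 1.5 N at the pad at the top, 3 N near the bottom. A wheel needs about 1 s to roll out, and 1 s to move up after the key is released.
- dark_feeder_pad (a point): Middle of the top of the dark-wheel feeder's key pad: black rubber disc 26 mm across on a red plate 34 x 32 mm, 44 mm to the far side (+x) of the lane's middle line. Moves with the key: 127 mm up when the key is up, 83 mm when fully down, nearly straight down, its face tilting from 17 degrees up to 17 down toward +y. Lane wall 30 mm away toward -x; other sides free.
- pale_feeder_pad (a point): Middle of the top of the pale-wheel feeder's key pad: black rubber disc 26 mm across on a red plate 34 x 32 mm, 44 mm to the far side (+x) of the lane's middle line. Moves with the key: 141 mm up when the key is up, 97 mm when fully down, nearly straight down, its face tilting from 17 degrees up to 17 down toward +y. Lane wall 30 mm away toward -x; other sides free.
- dark_1: Dark brown turned wooden toy wheel, 42 mm in diameter, 15 mm thick at the hub, standing on edge in its feeder's lane; origin at its centre, x axis along its axle. First (at the gate) in the queue at the start. Loose, about 20 g.
- dark_2: Dark brown turned wooden toy wheel, 42 mm in diameter, 15 mm thick at the hub, standing on edge in its feeder's lane; origin at its centre, x axis along its axle. Second in the queue at the start. Loose, about 20 g.
- dark_3: Dark brown turned wooden toy wheel, 42 mm in diameter, 15 mm thick at the hub, standing on edge in its feeder's lane; origin at its centre, x axis along its axle. Third in the queue at the start. Loose, about 20 g.
- pale_1: Pale turned wooden toy wheel, 50 mm in diameter, 15 mm thick at the hub, standing on edge in its feeder's lane; origin at its centre, x axis along its axle. First (at the gate) in the queue at the start. Loose, about 20 g.
- pale_2: Pale turned wooden toy wheel, 50 mm in diameter, 15 mm thick at the hub, standing on edge in its feeder's lane; origin at its centre, x axis along its axle. Second in the queue at the start. Loose, about 20 g.
- red_jar: Small paint jar with red paint and a white cap, 36 mm across, 55 mm high, origin at the centre of its underside. A bystander.
- green_spool: Wooden spool of green thread, 30 mm across, 40 mm high, origin at the centre of its underside. A bystander.
- wooden_car: Wooden toy car, 64 x 120 x 51 mm, origin at the centre of its underside. A bystander.

How it is judged:
On the way, in this order (a step that is already met when the one before it is completed fails the run):
1. one dark wheel has rolled into the bay, the key is up again and the second wheel waits at the gate (y of dark_1 in the frame of dark_feeder below -0.025 m and y of dark_2 in the frame of dark_feeder between 0.01 and 0.03 m and value of joint dark_feeder_key below 0.05 rad), for 0.2 s.
2. a second dark wheel has rolled into the bay, the key is up again and the third wheel waits at the gate (y of each of dark_1, dark_2 in the frame of dark_feeder below -0.025 m and y of dark_3 in the frame of dark_feeder between 0.01 and 0.03 m and value of joint dark_feeder_key below 0.05 rad), for 0.2 s.
At the end, for the whole second after the job is handed in: Two dark wheels stand at rest in the dark feeder's bay (y < -25 mm in its frame) and the third at the gate (y 10 to 30 mm), all on edge in the lane; the dark key is up (below 0.05 rad); the pale wheels are within 10 mm of their start and the pale key is up (all of step 2 and angle between dark_1's own x axis and vertical between 1.27 and 1.87 rad and x of dark_1 in the frame of dark_feeder between -0.008 and 0.008 m and linear speed of each of dark_1, dark_2, dark_3 below 0.02 m/s and angle between dark_2's own x axis and vertical between 1.27 and 1.87 rad and x of dark_2 in the frame of dark_feeder between -0.008 and 0.008 m and angle between dark_3's own x axis and vertical between 1.27 and 1.87 rad and x of dark_3 in the frame of dark_feeder between -0.008 and 0.008 m and distance of each of pale_1, pale_2 from where it was at the start of the episode below 0.01 m and value of joint pale_feeder_key below 0.05 rad); the robot touches nothing.
It fails at once if the robot touches a wheel (contact force between any of dark_1, dark_2, dark_3, pale_1, pale_2 and the arm above 0.5 N or contact force between any of dark_1, dark_2, dark_3, pale_1, pale_2 and the fingers above 0.5 N).
It fails at once if the pale feeder's key is pressed (value of joint pale_feeder_key above 0.12 rad).
It fails at once if a third dark wheel gets past the gate (y of dark_3 in the frame of dark_feeder below -0.005 m).
It fails at once if the dark feeder is pressed harder than 40 N (contact force between dark_feeder and the fingers above 40 N or contact force between dark_feeder and the arm above 40 N).
It fails at once if the jar, spool or car is moved by more than 15 mm (distance of any of red_jar, green_spool, wooden_car from where it was at the start of the episode above 0.015 m).
It also fails if it takes over 51 s, if anything falls off the work surface, if the arm or the gripper's body presses on something with over 40 N, if the wrist force passes 120 N, or if a joint passes its speed limit or range.

ROBOT

A 6-joint arm with a two-finger parallel gripper is mounted at the origin on a cart in front of the work surface, level with it; the furniture and walls round the work are solid. World frame = base frame: x ahead of the robot, y to its left, z up, the work surface at z = 0. Lengths are in m, angles in rad, forces in N, time in s.
With the tool pointing down it reaches from about 0.425 to 0.925 m from the base axis. Payload 12.5 kg.
Tool frame: the origin (TCP) lies on the centre line of the jaws, within the pads' length; the fingertips stand 11 mm ahead of it and the grasp point (between the pads) lies 8 mm behind it; z points along the fingers, y is the line along which they close (so a half turn about z gives the same grasp; the last joint's range is limited). The gripper opens to 85 mm and grips with 20 to 120 N. Pads are 22 mm wide; open, the fingers measure 114 mm over their backs; the gripper's body (76 mm by 85 mm) begins 54 mm behind the grasp point. The pads swing forward as they close: fully open they stand 13 mm farther back than shut.
Start: joints at [1.016, 0.491, 1.559, -0, 1.092, -0.106], TCP at [0.271, 0.563, 0.242] pointing down, gripper open.
Joint ranges: [-3.1, 3.1], [-0.84, 2.19], [0.05, 2.79], [-1.13, 4.28], [0.06, 2.93], [-2.69, 2.69]. Speed limits (rad/s): [2.22, 2.22, 2.79, 3.14, 3.14, 3.14].

INTERFACE

Orientations are given as a unit quaternion [w, x, y, z].
In Python, from plant import arm, imaging gives the robot as it stands.
- The arm moves only by the shell command python3 -m crank 'ROWS' [OPENING] [FORCE]. ROWS is text: rows parted by semicolons, each of 6 numbers parted by spaces: the shift along the tool's x, y, z normalised to -1 to 1, where 1 is 150 mm, then the turn, a rotation vector about the tool's x, y, z normalised to -1 to 1, where 1 is 90 degrees. In form: x y z wx wy wz; .... A call has 1 to 20 rows; each row is the pose to reach, as a shift and turn from the pose commanded when the call began, along the tool's axes at that moment; what a row does not reach only later rows make up. A row lasts 1/12 s, in which the tool goes at most 41.7 mm and 7.16 degrees, less where a joint would pass 70% of its speed; a pose out of reach is approached as far as the arm can. A call with a number of a shift or a turn outside -1 to 1 is refused whole. A call with a gripper value outside its range is refused whole. OPENING is the opening, from -1 (shut) to 1 (fully open), set as the call begins (- or left out, the last holds). The fingers move at their own pace and stop on an object; FORCE is the grip in N (left out, the last holds). Time passes only in rows, so rows that repeat a pose let the fingers close. It gives the time, the measured TCP pose, the force, the opening and the grip force at its end, in the units of the state.
- arm.observe(): the state, without advancing time (a new reading comes with each control period).
- imaging.grab_frame(name): name is "scene" or "top" or "wrist"; returns (picture, depth): 400x640x3 uint8, red, green, blue; 400x640 float32, m along the optical axis (not along the pixel's ray), 0 where there is no reading.
- imaging.camera_params(name): a dict with "intrinsics" (3x3 intrinsics, pixels), "distortion" ([k1, k2, p1, p2, k3] as OpenCV has them; the pictures are not rectified), "xyz" and "attitude" of the camera in the world; the wrist camera has in their place "T_tool_cam" (4x4, takes a point from camera to tool coordinates, whose origin is the TCP and whose axes are the flange's). Camera axes: x right, y down, z forward; pixel columns grow to the right and rows downward; lengths in m; the calibration is good to about 2 mm. A picture is of the moment at which its call begins: read the wrist's pose just before it. camera_params takes no time and is no camera call.
- arm.finish_job(): hands the job in; it is judged then, once.
The state is a dict: "time_s": time; "joints": joint angles; "joint_velocities": joint speeds; "joint_efforts": joint torques, N m; "tcp_pos": TCP position; "tcp_rot": TCP orientation; "wrist_force": force on the tool from outside, world axes, zero at the start; "moment": the same for the moment, N m; "grip_width": finger opening in m; "grip_force": force on a finger pad.
Only numpy, scipy, OpenCV 4.12 (cv2) and the standard library are available. Lean on these libraries where they do the work, as an engineer would, in place of code of your own. Each camera call takes 0.05 s, during which the arm holds its last target. There are 200 camera calls.

## Working session

There is one attempt and no reset: what is moved stays moved. The work goes in short steps, Python scripts to look and compute and a shell command to move; the robot and the scene stay as the last step left them, time stands still between calls to the robot, and variables do not carry over. Pictures are saved under pics/ and viewed, at most 10 in all, crops included, and the job is handed in when it is done.

```bash
mkdir -p pics; cat > h.py <<'E'
import numpy as np, cv2
from scipy.spatial.transform import Rotation as R
from plant import arm, imaging
def grab(n):
    s=arm.observe(); p,d=imaging.grab_frame(n); return s,p,d
def world(n,s,d,u,v,z=None):
    c=imaging.camera_params(n); K=np.array(c["intrinsics"])
    q=cv2.undistortPoints(np.array([[[u,v]]],float),K,np.array(c["distortion"]))[0,0]
    w=d[int(v)-1:int(v)+2,int(u)-1:int(u)+2]; w=w[w>0]
    m=np.median(w) if len(w) else np.nan
    P=np.array([*q,1.])*m
    if "T_tool_cam" in c:
        P=(np.array(c["T_tool_cam"])@[*P,1])[:3]; a=s["tcp_rot"]; t=s["tcp_pos"]
    else: a=c["attitude"]; t=c["xyz"]
    return R.from_quat(np.roll(a,-1)).apply(P)+t
E
python3 - <<'E'
from h import *
for n in ("top","scene"):
    s,p,d=grab(n); cv2.imwrite(f"pics/{n}0.png",p[:,:,::-1]); np.save(f"{n}0.npy",d)
    c=imaging.camera_params(n); print(n,c["xyz"],c["attitude"])
print(s)
E
```

```text
top [-0.07260362 -0.23321446  1.58251909] [-0.15420893  0.7732224  -0.60211679  0.12570637]
scene [ 0.00269616 -0.73030477  0.9550189 ] [-0.34608074  0.8633113  -0.34490906  0.1263308 ]
{'time_s': 0.05, 'joints': array([ 1.01641632e+00,  4.91569145e-01,  1.55942262e+00, -3.71262195e-05,
        1.09171280e+00, -1.05593426e-01]), 'joint_velocities': array([-0.00119738, -0.00097652, -0.00087198, -0.00016945,  0.00012201,
       -0.00121627]), 'joint_efforts': array([ 3.14678015e-03, -6.20057774e+01, -2.62338871e+01, -1.49409102e-04,
        2.80410393e-03,  2.23160600e-05]), 'tcp_pos': array([0.27104536, 0.56294239, 0.24173102]), 'tcp_rot': array([-1.64566603e-04,  2.22506520e-01,  9.74931043e-01, -5.31296206e-04]), 'wrist_force': array([-0.12176953,  0.11923643,  0.18396421]), 'moment': array([0.01453173, 0.04603479, 0.00831182]), 'grip_force': 0.0, 'grip_width': 0.08531679269088205}
```

View pics/top0.png

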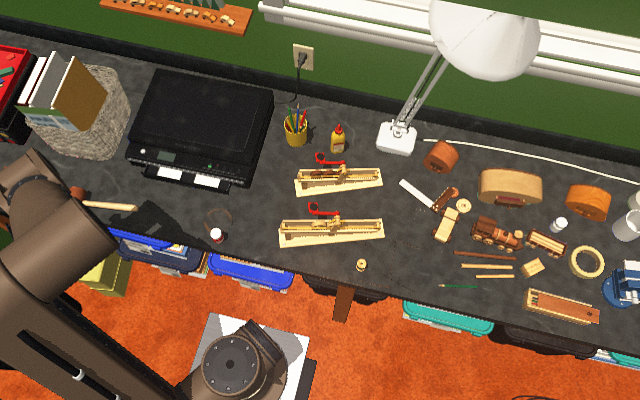

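View pics/scene0.png

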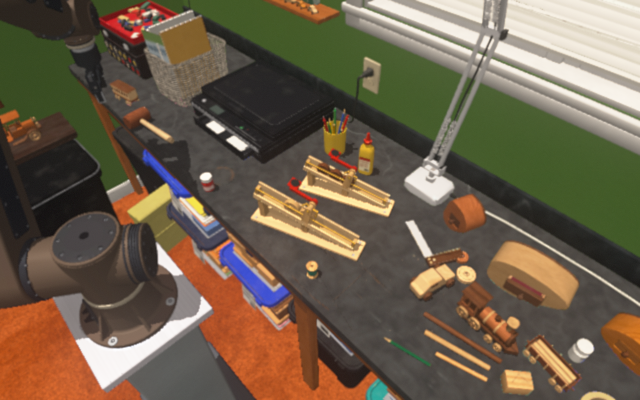

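The top view shows two feeders, the near one around (330,230) and the far one around (338,180). Each has its red key at the upper left. I'll enlarge both.

```bash
python3 - <<'E'
from h import *
a=cv2.imread("pics/top0.png")[145:250,265:395]; b=cv2.imread("pics/scene0.png")[140:265,240:400]
a=cv2.resize(a,(780,630),interpolation=3)[:600]
cv2.imwrite("pics/topc.png",a)
cv2.imwrite("pics/scc.png",cv2.resize(b,(768,600),interpolation=3))
E
```

```text
(no output)
```

View pics/topc.png

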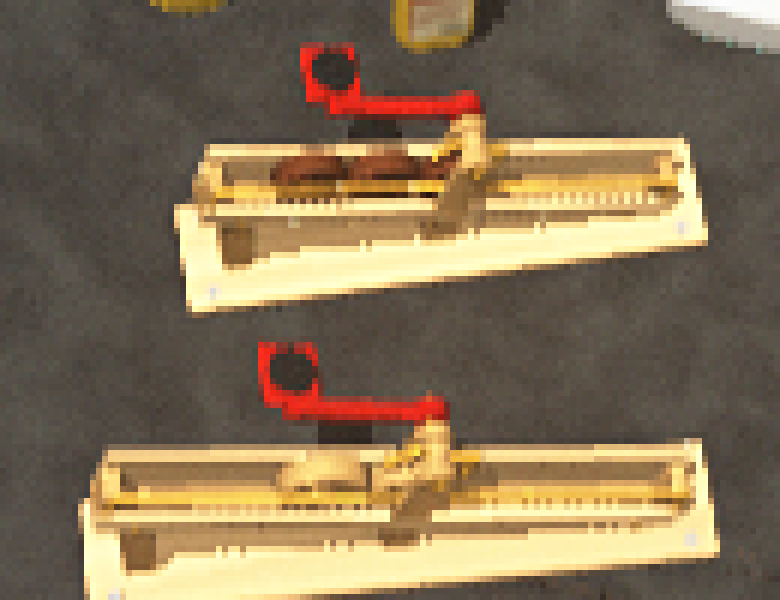

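View pics/scc.png

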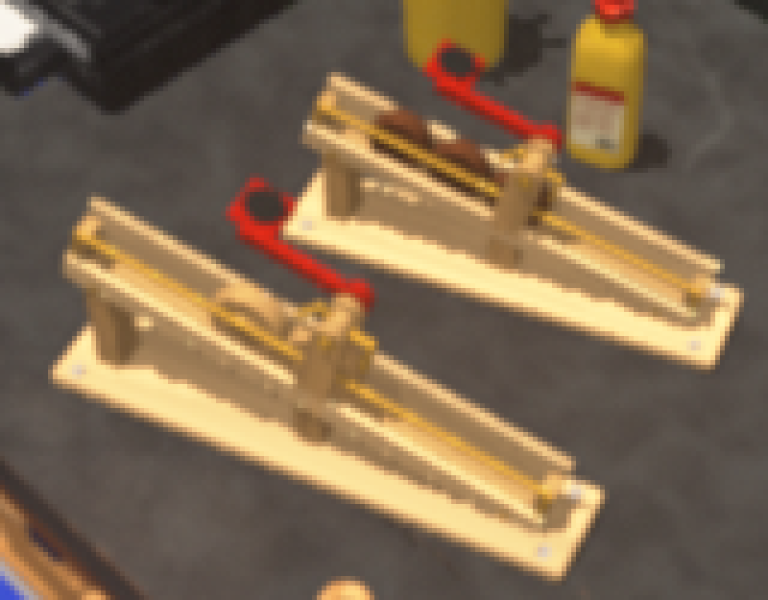

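The far feeder holds the dark wheels. Its black pad is at top-crop pixel (333,70) and scene-crop pixel (462,63). The near base edge runs from (188,311) to (707,242). A pencil pot and a glue bottle stand behind it.

```bash
python3 - <<'E'
from h import *
d=np.load("top0.npy"); e=np.load("scene0.npy")
f=lambda u,v:world("top",None,d,265+u/6,145+v/6)
print("pad",f(333,70), world("scene",None,e,240+462/4.8,140+63/4.8))
for q in [(200,300),(697,236),(190,225),(695,225),(205,150),(685,142),(410,20),(440,30),(190,5),(290,370)]: print(q,f(*q).round(4))
A,B=f(200,300),f(697,236); y=A-B; print("yaw of feeder y", np.arctan2(y[1],y[0]), np.linalg.norm(y[:2]))
# tall stuff near pad
P=f(333,70)
for v in range(100,165,1):
  for u in range(285,350,1):
    pass
pts=np.array([world("top",None,d,u,v) for v in range(105,175,2) for u in range(280,352,2)])
k=(pts[:,2]>.03)&(np.linalg.norm(pts[:,:2]-P[:2],axis=1)<.14)
print(pts[k][::3].round(3).tolist())
E
```

```text
pad [ 0.69092361 -0.05800857  0.12446143] [ 0.68985279 -0.0622222   0.12588411]
(200, 300) [ 0.5904 -0.0076  0.0115]
(697, 236) [ 0.6991 -0.2698  0.0094]
(190, 225) [0.6352 0.0104 0.0086]
(695, 225) [ 0.7049 -0.2673  0.011 ]
(205, 150) [ 0.6876  0.0159 -0.0007]
(685, 142) [ 0.7615 -0.2514 -0.0011]
(410, 20) [ 0.7772 -0.0828  0.0405]
(440, 30) [ 0.7843 -0.0995  0.0239]
(190, 5) [0.769  0.0462 0.0152]
(290, 370) [ 0.5089 -0.0808  0.1424]
yaw of feeder y 1.9638677674689284 0.2838338570067936
[[0.802, -0.088, 0.154], [0.796, -0.09, 0.152], [0.775, 0.033, 0.124], [0.796, -0.084, 0.138], [0.804, -0.102, 0.132], [0.793, 0.025, 0.085], [0.791, -0.085, 0.134], [0.805, -0.103, 0.119], [0.776, 0.041, 0.093], [0.789, 0.024, 0.078], [0.792, -0.086, 0.119], [0.8, -0.104, 0.114], [0.772, 0.047, 0.083], [0.783, 0.029, 0.073], [0.788, -0.08, 0.111], [0.792, -0.099, 0.112], [0.768, 0.053, 0.074], [0.778, 0.035, 0.066], [0.786, -0.074, 0.099], [0.787, -0.094, 0.106], [0.796, -0.113, 0.099], [0.773, 0.041, 0.058], [0.79, 0.025, 0.036], [0.782, -0.089, 0.098], [0.788, -0.108, 0.096], [0.77, 0.048, 0.046]
[... 440 characters left out ...]
 0.127], [0.702, -0.127, 0.106], [0.671, -0.068, 0.122], [0.679, -0.086, 0.116], [0.688, -0.104, 0.108], [0.694, -0.123, 0.106], [0.689, -0.124, 0.102], [0.682, -0.126, 0.101], [0.676, -0.094, 0.084], [0.681, -0.113, 0.082], [0.675, -0.134, 0.105], [0.687, -0.152, 0.09], [0.633, -0.011, 0.11], [0.641, -0.029, 0.105], [0.646, -0.048, 0.104], [0.651, -0.066, 0.102], [0.659, -0.085, 0.096], [0.665, -0.103, 0.094], [0.671, -0.122, 0.092], [0.668, -0.142, 0.107], [0.694, -0.159, 0.066], [0.629, -0.012, 0.104], [0.639, -0.03, 0.094], [0.638, -0.05, 0.106], [0.643, -0.069, 0.106], [0.653, -0.086, 0.095], [0.658, -0.105, 0.095], [0.667, -0.123, 0.086], [0.662, -0.144, 0.106], [0.696, -0.159, 0.047]]
```

```bash
cat > rel.py <<'E'
from h import *
import sys
def rel(t):
    s=arm.observe(); r=R.from_quat(np.roll(s["tcp_rot"],-1)); p=np.array(s["tcp_pos"])
    ty=r.apply([0,1,0]); yaw=np.degrees(np.arctan2(ty[1],ty[0]))
    print("shift/0.15:",(r.inv().apply(np.array(t)-p)/.15).round(3),"yaw y",yaw.round(2),"tcp",p.round(4), "tz",r.apply([0,0,1]).round(3),"F",s["wrist_force"].round(2),"t",s["time_s"],"grip",s["grip_width"],"j",s["joints"].round(2))
if __name__=="__main__": rel([float(x) for x in sys.argv[1:4]])
E
python3 - <<'E'
from h import *
from rel import rel
d=np.load("top0.npy")
pts=np.array([world("top",None,d,u,v) for v in range(60,250,3) for u in range(130,400,3)])
a=np.array([.271,.563]);b=np.array([.69,-.06]);n=(b-a)/np.linalg.norm(b-a)
t=(pts[:,:2]-a)@n; s=(pts[:,:2]-a)@[-n[1],n[0]]
for i in np.arange(0.1,.8,.1):
    k=(abs(t-i)<.05)&(abs(s)<.12); print(i.round(1), pts[k,2].max() if k.any() else None)
print(imaging.camera_params("wrist")["T_tool_cam"])
rel([.69,-.06,.26])
E
```

```text
Traceback (most recent call last):
  File "h.py", line 7, in world
    c=imaging.camera_params(n); K=np.array(c["intrinsics"])
ValueError: time passes only in moves, steps and waits
```

```bash
sed -i 's/^def world/import functools\nparams=functools.cache(imaging.camera_params)\ndef world/; s/c=imaging.camera_params(n);/c=params(n);/' h.py
python3 - <<'E'
from h import *
from rel import rel
d=np.load("top0.npy")
pts=np.array([world("top",None,d,u,v) for v in range(60,250,3) for u in range(130,400,3)])
a=np.array([.271,.563]);b=np.array([.69,-.06]);n=(b-a)/np.linalg.norm(b-a)
t=(pts[:,:2]-a)@n; s=(pts[:,:2]-a)@[-n[1],n[0]]
for i in np.arange(0.1,.8,.1):
    k=(abs(t-i)<.05)&(abs(s)<.12); print(i.round(1), pts[k,2].max() if k.any() else None)
print(params("wrist")["T_tool_cam"])
rel([.69,-.06,.26])
E
```

```text
0.1 0.019443069927177925
0.2 0.002434704525243969
0.3 0.07515458717659373
0.4 0.08909127509910642
0.5 0.11183111911585564
0.6 0.11061772862108099
0.7 0.1276777903173949
[[-1.03578255e-03 -9.51739013e-01 -3.06906790e-01  7.83149621e-02]
 [ 9.99999308e-01 -1.15702809e-03  2.13116647e-04 -8.32958480e-04]
 [-5.57931205e-04 -3.06906357e-01  9.51739553e-01 -1.32126071e-01]
 [ 0.00000000e+00  0.00000000e+00  0.00000000e+00  1.00000000e+00]]
shift/0.15: [-4.318 -2.53  -0.12 ] yaw y 64.29 tcp [0.2711 0.563  0.2418] tz [-0.    -0.001 -1.   ] F [0.1  0.08 0.29] t 0.1 grip 0.08561813885611338 j [ 1.02  0.49  1.56  0.    1.09 -0.11]
```

```bash
python3 -m crank '-.864 -.506 -.024 0 0 0;-.864 -.506 -.024 0 0 0;-.864 -.506 -.024 0 0 0;-.864 -.506 -.024 0 0 0;-.864 -.506 -.024 0 0 0' -1 20; python3 -m crank '-.864 -.506 -.024 0 0 0;-.864 -.506 -.024 0 0 0;-.864 -.506 -.024 0 0 0;-.864 -.506 -.024 0 0 0;-.864 -.506 -.024 0 0 0'; python3 -m crank '-.864 -.506 -.024 0 0 0;-.864 -.506 -.024 0 0 0;-.864 -.506 -.024 0 0 0;-.864 -.506 -.024 0 0 0;-.864 -.506 -.024 0 0 0'; python3 rel.py .69 -.06 .26
```

```text
time_s: 0.52
tcp_pos: [0.3571, 0.4352, 0.2459]
tcp_rot: [0.0, 0.224, 0.975, -0.0]
wrist_force: [-0.1, -0.0, 0.2]
grip_width: 0.0256
grip_force: 0.0
time_s: 0.93
tcp_pos: [0.4409, 0.3111, 0.2494]
tcp_rot: [0.0, 0.224, 0.975, -0.0]
wrist_force: [-0.1, 0.2, -0.4]
grip_width: -0.0001
grip_force: 0.0
time_s: 1.35
tcp_pos: [0.5248, 0.1867, 0.2528]
tcp_rot: [0.0, 0.224, 0.975, -0.0]
wrist_force: [-0.9, 0.5, -0.7]
grip_width: -0.0001
grip_force: 0.0
shift/0.15: [-1.709 -0.999 -0.047] yaw y 64.1 tcp [0.5248 0.1867 0.2528] tz [ 0. -0. -1.] F [-0.89  0.45 -0.71] t 1.35 grip -0.0001241389991541262 j [ 0.22  0.38  1.71 -0.    1.04 -0.9 ]
```

```bash
python3 -m crank '-.86 -.5 -.024 0 0 0;-.86 -.5 -.024 0 0 0;-.86 -.5 -.024 0 0 0;-.86 -.5 -.024 0 0 0;-.86 -.5 -.024 0 0 0'; python3 -m crank '-.86 -.5 -.024 0 0 0;-.86 -.5 -.024 0 0 0;-.86 -.5 -.024 0 0 0;-.86 -.5 -.024 0 0 0;-.86 -.5 -.024 0 0 0'; python3 -m crank '0 0 0 0 0 -.538;0 0 0 0 0 -.538;0 0 0 0 0 -.538;0 0 0 0 0 -.538;0 0 0 0 0 -.538;0 0 0 0 0 -.538;0 0 0 0 0 -.538;0 0 0 0 0 -.538;0 0 0 0 0 -.538;0 0 0 0 0 -.538'; python3 rel.py .69 -.06 .16
python3 - <<'E'
from h import *
s,p,d=grab("wrist"); cv2.imwrite("pics/w1.png",p[:,:,::-1]); np.save("w1.npy",d)
E
```

```text
time_s: 1.77
tcp_pos: [0.6084, 0.0634, 0.2561]
tcp_rot: [0.0, 0.224, 0.975, -0.0]
wrist_force: [-0.4, 0.2, -0.7]
grip_width: -0.0002
grip_force: 0.0
time_s: 2.18
tcp_pos: [0.6918, -0.0601, 0.2592]
tcp_rot: [-0.0, 0.224, 0.975, -0.0]
wrist_force: [1.1, 0.0, 0.3]
grip_width: 0.0
grip_force: 0.0
time_s: 3.02
tcp_pos: [0.6899, -0.0566, 0.2602]
tcp_rot: [-0.0, -0.196, 0.981, 0.0]
wrist_force: [-0.5, -0.1, -0.6]
grip_width: 0.0001
grip_force: 0.0
shift/0.15: [ 0.008 -0.021  0.668] yaw y 112.57 tcp [ 0.6899 -0.0566  0.2602] tz [-0.  0. -1.] F [-0.53 -0.11 -0.6 ] t 3.0167 grip 0.00011329792122219987 j [-0.18  0.58  1.35  0.    1.21 -2.14]
```

View pics/w1.png

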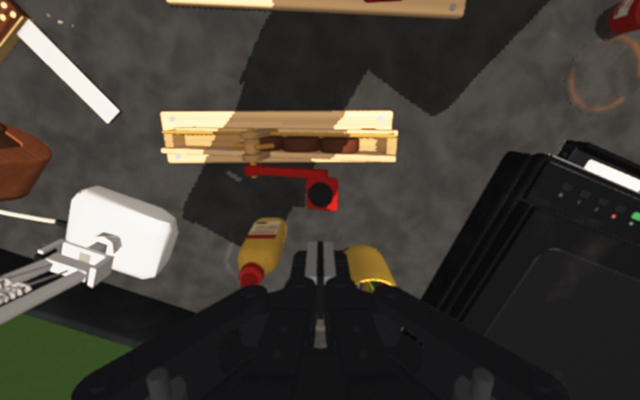

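The wrist view shows the pad at (321,194), with the lane parallel to the image rows. The shut fingertips are at (320,245).

```bash
python3 - <<'E'
from h import *
from rel import rel
d=np.load("w1.npy"); s=arm.observe()
P=np.array([world("wrist",s,d,u,v) for u in range(313,330,3) for v in range(187,202,3)]); print(P.mean(0),np.median(P,0))
A,B=world("wrist",s,d,170,157),world("wrist",s,d,390,159); print(A,B,np.degrees(np.arctan2(*(B-A)[1::-1])))
m=np.median(P,0); rel([m[0],m[1],.15])
E
```

```text
[ 0.6887748 -0.0576309  0.1285938] [ 0.68877084 -0.05759451  0.12856442]
[ 0.75068462 -0.24855223  0.01310807] [ 0.63455019 -0.00686725  0.11543048] 115.66520828469841
shift/0.15: [ 0.009 -0.001  0.735] yaw y 112.59 tcp [ 0.69   -0.0569  0.2602] tz [-0.  0. -1.] F [0.12 0.27 0.14] t 3.0667 grip -7.356516606100878e-05 j [-0.18  0.58  1.35  0.    1.21 -2.14]
```

```bash
python3 -m crank '.01 -.01 .25 0 0 0;.01 -.01 .45 0 0 0;.01 -.01 .6 0 0 0;.01 -.01 .7 0 0 0;.01 -.01 .735 0 0 0;.01 -.01 .735 0 0 0;.01 -.01 .735 0 0 0'; python3 -m crank '0 0 .03 0 0 0;0 0 .06 0 0 0;0 0 .09 0 0 0;0 0 .12 0 0 0;0 0 .15 0 0 0;0 0 .15 0 0 0;0 0 .15 0 0 0'
```

```text
time_s: 3.65
tcp_pos: [0.6896, -0.0597, 0.1508]
tcp_rot: [0.0, -0.196, 0.981, -0.0]
wrist_force: [-0.1, -0.5, 1.5]
grip_width: -0.0001
grip_force: 0.0
time_s: 4.23
tcp_pos: [0.6892, -0.0598, 0.1272]
tcp_rot: [-0.0, -0.197, 0.98, 0.0]
wrist_force: [-0.5, 0.2, 0.8]
grip_width: 0.0001
grip_force: 0.1
```

```bash
python3 -m crank '0 0 .03 0 0 0;0 0 .06 0 0 0;0 0 .09 0 0 0;0 0 .12 0 0 0;0 0 .15 0 0 0;0 0 .16 0 0 0;0 0 .16 0 0 0'; python3 - <<'E'
from h import *
s,p,d=grab("wrist"); cv2.imwrite("pics/w2.png",cv2.resize(p[60:320,140:500,::-1],None,fx=2,fy=2)); print(s["wrist_force"])
E
```

```text
time_s: 4.82
tcp_pos: [0.6894, -0.0599, 0.1033]
tcp_rot: [0.0, -0.197, 0.98, -0.0]
wrist_force: [0.6, -0.0, 3.9]
grip_width: 0.0001
grip_force: 2.2
[ 0.55620019 -0.04809244  3.87197009]
```

View pics/w2.png

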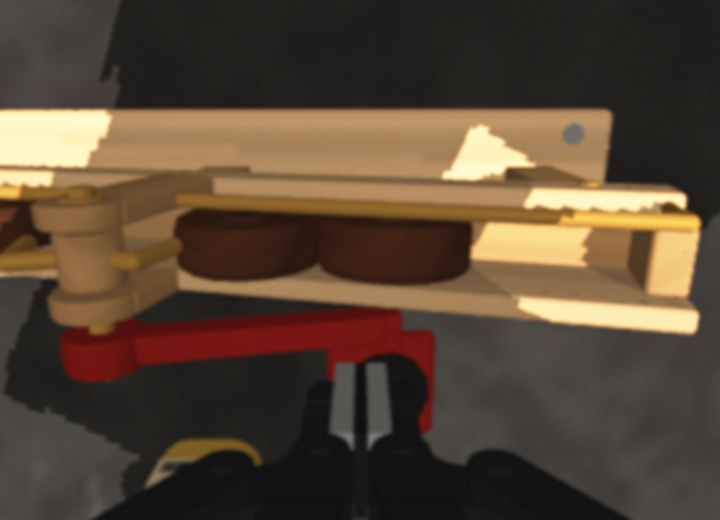

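The fingertips sit on the pad at crop (360,400). The hold-back finger is holding wheel 2 at (180,245), and the first wheel is at the far left edge (15,220). I'll press on to the stop.

```bash
python3 -m crank '0 0 .01 0 0 0;0 0 .02 0 0 0;0 0 .03 0 0 0;0 0 .03 0 0 0'; python3 -m crank '0 0 .01 0 0 0;0 0 .02 0 0 0;0 0 .02 0 0 0;0 0 .02 0 0 0' | grep -E 'pos|wrist'
```

```text
time_s: 5.2
tcp_pos: [0.6896, -0.0603, 0.0994]
tcp_rot: [0.001, -0.197, 0.98, -0.0]
wrist_force: [0.8, -1.2, 5.0]
grip_width: -0.0001
grip_force: 2.7
tcp_pos: [0.6898, -0.0606, 0.0972]
wrist_force: [-0.9, -3.2, 9.2]
```

The force has risen to 9 N, so the key is at the stop. I'll hold it for 1.2 s and look.

```bash
python3 -m crank '0 0 0 0 0 0;0 0 0 0 0 0;0 0 0 0 0 0;0 0 0 0 0 0;0 0 0 0 0 0;0 0 0 0 0 0;0 0 0 0 0 0;0 0 0 0 0 0;0 0 0 0 0 0;0 0 0 0 0 0;0 0 0 0 0 0;0 0 0 0 0 0;0 0 0 0 0 0;0 0 0 0 0 0'; python3 - <<'E'
from h import *
s,p,d=grab("wrist"); cv2.imwrite("pics/w3.png",cv2.resize(p[60:320,0:400,::-1],None,fx=2,fy=2))
E
```

```text
time_s: 6.7
tcp_pos: [0.6898, -0.0606, 0.0972]
tcp_rot: [0.001, -0.197, 0.98, -0.001]
wrist_force: [-0.5, -4.6, 10.2]
grip_width: -0.0
grip_force: 5.0
```

View pics/w3.png

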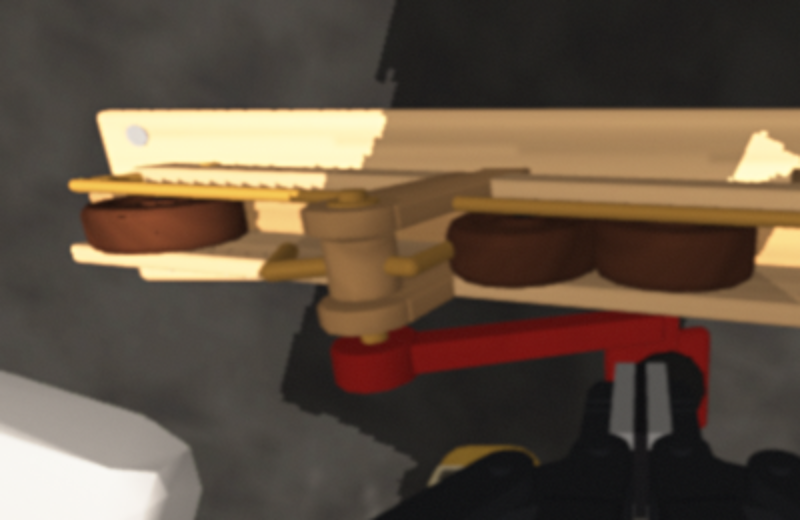

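Wheel 1 is in the bay against the end stop at (165,225), and wheels 2 and 3 are held back at (520,250) and (675,250). Next I release the key, lifting 53 mm to TCP z = 0.15, and wait.

```bash
python3 -m crank '0 0 -.03 0 0 0;0 0 -.06 0 0 0;0 0 -.1 0 0 0;0 0 -.14 0 0 0;0 0 -.18 0 0 0;0 0 -.22 0 0 0;0 0 -.26 0 0 0;0 0 -.3 0 0 0;0 0 -.34 0 0 0;0 0 -.36 0 0 0;0 0 -.36 0 0 0'; python3 -m crank '0 0 0 0 0 0;0 0 0 0 0 0;0 0 0 0 0 0;0 0 0 0 0 0;0 0 0 0 0 0;0 0 0 0 0 0;0 0 0 0 0 0;0 0 0 0 0 0;0 0 0 0 0 0;0 0 0 0 0 0;0 0 0 0 0 0;0 0 0 0 0 0;0 0 0 0 0 0;0 0 0 0 0 0;0 0 0 0 0 0;0 0 0 0 0 0;0 0 0 0 0 0;0 0 0 0 0 0;0 0 0 0 0 0;0 0 0 0 0 0'; python3 - <<'E'
from h import *
s,p,d=grab("wrist"); cv2.imwrite("pics/w4.png",cv2.resize(p[60:320,60:460,::-1],None,fx=2,fy=2))
E
```

```text
time_s: 7.67
tcp_pos: [0.6894, -0.0597, 0.1509]
tcp_rot: [0.0, -0.197, 0.98, -0.0]
wrist_force: [-0.2, -0.2, 0.1]
grip_width: 0.0002
grip_force: 0.0
time_s: 9.33
tcp_pos: [0.6892, -0.0597, 0.1501]
tcp_rot: [0.0, -0.197, 0.98, 0.0]
wrist_force: [-0.6, -0.5, -0.0]
grip_width: 0.0001
grip_force: 0.0
```

View pics/w4.png

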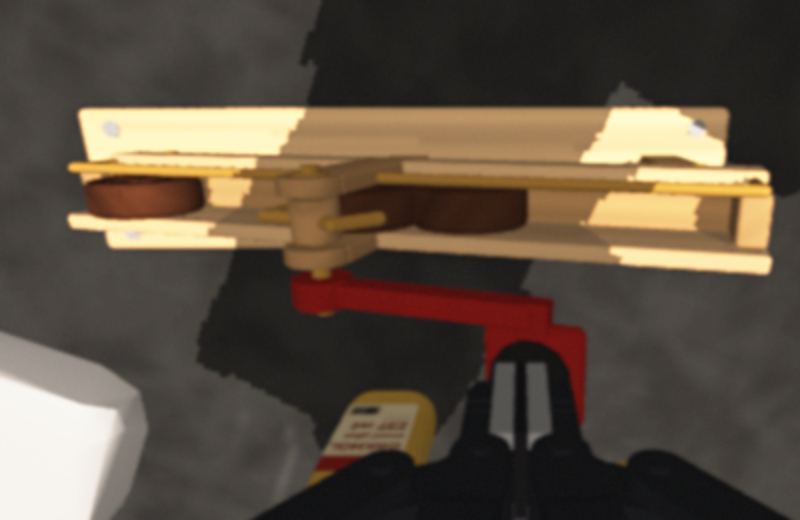

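The key is up again. Wheel 1 is in the bay at (145,195), and wheels 2 and 3 have moved up to (370,205) and (470,205). Second press, same as the first.

```bash
python3 -m crank '0 0 .03 0 0 0;0 0 .06 0 0 0;0 0 .09 0 0 0;0 0 .12 0 0 0;0 0 .15 0 0 0;0 0 .18 0 0 0;0 0 .21 0 0 0;0 0 .24 0 0 0;0 0 .27 0 0 0;0 0 .3 0 0 0;0 0 .32 0 0 0;0 0 .33 0 0 0;0 0 .34 0 0 0;0 0 .35 0 0 0;0 0 .36 0 0 0;0 0 .36 0 0 0'; python3 -m crank '0 0 0 0 0 0;0 0 0 0 0 0;0 0 0 0 0 0;0 0 0 0 0 0;0 0 0 0 0 0;0 0 0 0 0 0;0 0 0 0 0 0;0 0 0 0 0 0;0 0 0 0 0 0;0 0 0 0 0 0;0 0 0 0 0 0;0 0 0 0 0 0;0 0 0 0 0 0;0 0 0 0 0 0;0 0 0 0 0 0;0 0 0 0 0 0'; python3 - <<'E'
from h import *
s,p,d=grab("wrist"); cv2.imwrite("pics/w5.png",cv2.resize(p[60:320,0:400,::-1],None,fx=2,fy=2))
E
```

```text
time_s: 10.72
tcp_pos: [0.6898, -0.0607, 0.0971]
tcp_rot: [0.001, -0.197, 0.98, -0.001]
wrist_force: [-2.5, -3.3, 10.8]
grip_width: 0.0001
grip_force: 5.8
time_s: 12.05
tcp_pos: [0.6898, -0.0607, 0.0972]
tcp_rot: [0.001, -0.197, 0.98, -0.001]
wrist_force: [-1.7, -3.3, 10.6]
grip_width: 0.0
grip_force: 5.4
```

View pics/w5.png

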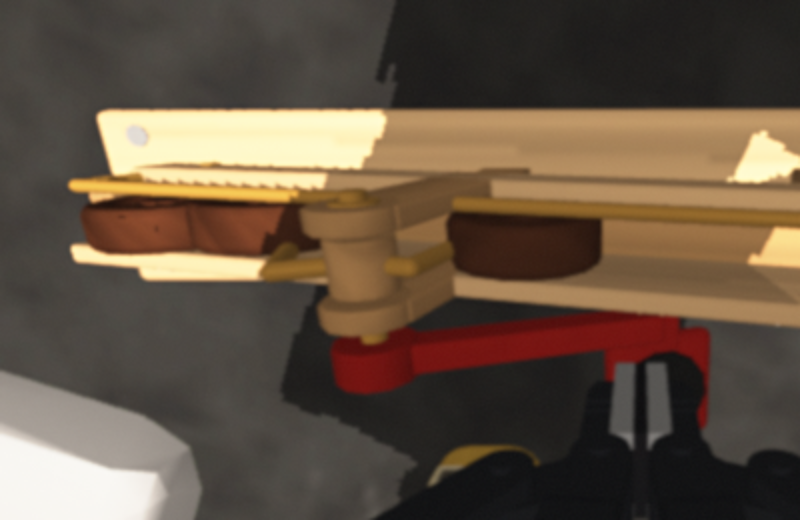

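Two wheels are in the bay at (140,225) and (250,225), and the third is held back at (525,245). I'll release and back well off.

```bash
python3 -m crank '0 0 -.03 0 0 0;0 0 -.06 0 0 0;0 0 -.1 0 0 0;0 0 -.14 0 0 0;0 0 -.18 0 0 0;0 0 -.22 0 0 0;0 0 -.26 0 0 0;0 0 -.3 0 0 0;0 0 -.34 0 0 0;0 0 -.42 0 0 0;0 0 -.5 0 0 0;0 0 -.6 0 0 0;0 0 -.6 0 0 0'; python3 -m crank '0 0 0 0 0 0;0 0 0 0 0 0;0 0 0 0 0 0;0 0 0 0 0 0;0 0 0 0 0 0;0 0 0 0 0 0;0 0 0 0 0 0;0 0 0 0 0 0;0 0 0 0 0 0;0 0 0 0 0 0;0 0 0 0 0 0;0 0 0 0 0 0;0 0 0 0 0 0;0 0 0 0 0 0;0 0 0 0 0 0;0 0 0 0 0 0;0 0 0 0 0 0;0 0 0 0 0 0;0 0 0 0 0 0;0 0 0 0 0 0'; python3 - <<'E'
from h import *
s,p,d=grab("wrist"); cv2.imwrite("pics/w6.png",cv2.resize(p[60:320,60:460,::-1],None,fx=2,fy=2))
E
```

```text
time_s: 13.18
tcp_pos: [0.6903, -0.0599, 0.1899]
tcp_rot: [0.002, -0.197, 0.98, -0.001]
wrist_force: [-0.2, 1.0, 0.5]
grip_width: -0.0003
grip_force: 0.0
time_s: 14.85
tcp_pos: [0.6892, -0.0598, 0.186]
tcp_rot: [0.0, -0.197, 0.98, 0.0]
wrist_force: [0.2, 0.2, -0.8]
grip_width: -0.0002
grip_force: 0.0
```

View pics/w6.png

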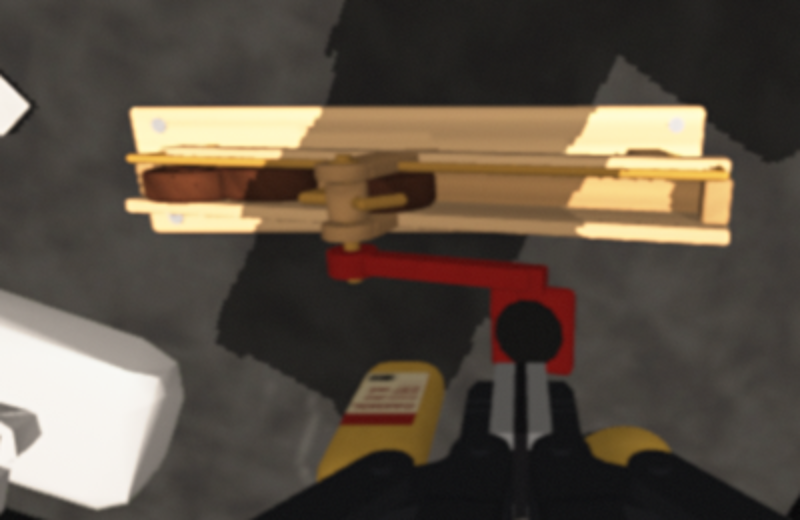

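Two wheels are in the bay at (185,183) and (270,183), the third is at the gate at (400,190), and the key is up and clear of the fingers.

```bash
python3 -c "
from plant import arm
print(arm.finish_job())"
```

```text
the job is handed in; nothing more can be done
None
```

I pressed the dark feeder's key twice and handed the job in: the last picture shows two dark wheels in the bay, the third behind the closed gate and the key up, but no verdict came back.

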